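# Park the honed scraper in the blade rack

### The arm

A 6-joint arm with a two-finger parallel gripper is mounted at the origin on the work surface. World frame = base frame: x ahead of the robot, y to its left, z up, the work surface at z = 0. Lengths are in m, angles in degrees, forces in N, time in s.
With the tool pointing down it reaches from about 0.375 to 0.9 m from the base axis. Payload 3.1 kg.
Tool frame: the origin (TCP) lies at the very end of the fingers, on their centre line; the grasp point (between the pads) lies 19 mm behind it (bot.tcp_to_grasp is the distance from the TCP to the grasp point, in m); z points along the fingers, y is the line along which they close (so a half turn about z gives the same grasp; the last joint's range is limited). The gripper opens to 87 mm and grips with 3 to 60 N. Pads are 19 mm wide; open, the fingers measure 117 mm over their backs; the gripper's body (75 mm by 190 mm) begins 51 mm behind the grasp point.
Start: joints at [56.236, 30.224, 82.088, -0, 67.689, -10.227], TCP at [0.25, 0.573, 0.223] pointing down, gripper open.
Joint ranges: [-176.69, 176.69], [-43.24, 126.21], [12.49, 139.97], [-82, 262], [0, 151.66], [-163.58, 163.58]. Speed limits (degrees/s): [159.86, 159.86, 180, 180, 180, 180].

### API

Orientations are given as a 3x3 rotation matrix whose columns are the frame's x, y, z axes.
In Python, from rig import telemetry, capture, camera_info, job, bot gives the robot as it stands. The module is installed in compiled form; this text tells all that it offers.
- The arm moves only by the tool carry_out, never from a script. Its argument "deltas" is a list that holds one entry, the list of rows, each a list of 7 numbers: the shift along the tool's x, y, z scaled (see below), then the turn, a rotation vector about the tool's x, y, z scaled (see below), then the closure, from -1 (fully open) to 1 (shut). In form: [[[dx, dy, dz, ax, ay, az, claw], ...]]. A call has exactly 10 rows; each row is the pose to reach, as a shift and turn from the pose commanded when the call began, along the tool's axes at that moment, turning the shorter way round; what a row does not reach only later rows make up. The controller multiplies each number of a shift by 15 cm and each number of a turn by 360 degrees. A row lasts 1/12 s, in which the tool goes at most 41.7 mm and 7.16 degrees, less where a joint would pass 70% of its speed; a pose out of reach is approached as far as the arm can. A call with a number of a shift or a turn outside -1 to 1 is refused whole. A call with a gripper value outside its range is refused whole. The fingers move at their own pace and stop on an object; the grip force is fixed at half the most. Time passes only in rows, so rows that repeat a pose let the fingers close, or fill a call up. It gives the time, the measured TCP pose, the force, the opening and the grip force at its end, in the units of the state.
- telemetry.read_state(): the state, without advancing time (a new reading comes with each control period).
- capture(name): name is "scene" or "top"; returns the picture (384x512x3 uint8, red, green, blue); there is no depth.
- camera_info(name): a dict with "mtx" (3x3 intrinsics, pixels), "k1" (the pictures are not rectified: a ray, as slopes to the right and down, at radius r is drawn at 1 + k1 r^2 times it, then the intrinsics apply), "cam_to_world" (4x4, takes a point from camera to world coordinates). Camera axes: x right, y down, z forward; pixel columns grow to the right and rows downward; lengths in m; the calibration is good to about 2 mm. A picture is of the moment at which its call begins. camera_info takes no time and is no camera call.
- job.hand_in(): hands the job in; it is judged then, once.
The state is a dict: "time_s": time; "joint_positions": joint angles; "qvel": joint speeds; "tau": joint torques, N m; "position": TCP position; "tcp_rot": TCP orientation; "force": force on the tool from outside, world axes, zero at the start; "moment": the same for the moment, N m; "opening": opening from 0.0 (shut) to 1.0 (fully open); "grasp_force": force on a finger pad.
Only numpy, scipy, OpenCV 4.12 (cv2) and the standard library are available. Lean on these libraries where they do the work, as an engineer would, in place of code of your own. Each camera call takes 0.05 s, during which the arm holds its last target. There are 200 camera calls.

### The job

First swing the rack's yellow leg all the way out until it clicks into its end stop and stays there, so the rack stands steady. Then take the yellow-handled scraper out of the grey honing cradle, keep hold of it while you gently lower its blade edgewise into the free slot marked by the green tabs, set it fully home and let go. Leave the other scrapers, the bottle and the tin where they are.

Things in the scene. Friction and masses are not known exactly. Their poses are not given: they have to be found in the camera images.
- rack: dark wooden rack fixed on the bench, 180 x 180 x 60 mm high; origin: centre of its underside, z up. Three slots along its x at y = -60, 0, +60 mm, each 150 mm long, 6.5 mm wide, floor 15 mm above the bench (45 mm deep), with 6 mm 45-degree lead-ins round the mouth. Two are occupied; which varies. The leg is hinged on its -y side.
- slot_mark: pair of bright green tabs (30 mm wide) on the rack's top at both ends of the one free slot. Origin: centre of that slot's mouth, level with the rack's top face (60 mm above the bench; the slot floor is 45 mm below it). x runs along the slot, y across it, z up.
- leg (a joint): yellow leg's swing about a vertical pin, rad: 0 folded along the rack's -y side (pointing to the rack's -x), grows counter-clockwise from above as it swings out; 1.57 is the end stop (pointing to the rack's -y). A spring ball in the base plate resists from about 0.9 rad (up to 10 N at the knob); only past 1.47 rad does it rise behind the leg, pull it home and hold it.
- leg_knob (a point): middle of the black upright round grip (18 mm diameter, 51 to 101 mm above the bench) at the leg's free end, 115 mm from the hinge axis; the point is 85 mm above the bench. Pinch it from above or push it sideways. Folded, its axis is 25 mm from the rack's side; the rack's top is 60 mm high.
- leg_hinge (a point): hinge axis of the leg (vertical), 24 mm above the bench.
- scraper: scraper to put away: upright steel blade 140 long x 3 thick x 70 mm high under a yellow flat-sided grip 128 long x 22 thick x 40 mm high (z = 70 to 110 mm). Origin: middle of the blade's lower edge; x along the blade, y across it, z up. Take it from above across the 22 mm, mid-length. About 0.3 kg. Either way round is right.
- cradle: grey honing cradle fixed on the bench, 170 x 70 x 53 mm, with one slot along its x axis in which the scraper stands at the start (slot floor 12 mm above the bench, slot 5.5 mm wide, 38 mm deep). Origin: centre of its underside.
- scraper_red: red-handled scraper standing in one slot of the rack, like the yellow one but with a 55 mm high blade (its top is 110 mm above the bench); origin in the middle of its lower edge, x along the blade.
- scraper_blue: blue-handled scraper in another slot of the rack, same size as the red one.
- oil_bottle: orange oil bottle, 52 mm diameter, 115 mm high, loose; origin at its foot.
- paste_tin: small metal tin, 52 mm diameter, 45 mm high, loose; origin at its foot.
There are look-alikes about, which are no part of the job. What is shaped like the scraper but pink or turquoise is not meant.

How it is judged (in metres and radians):
On the way, in this order (a step that is already met when the one before it is completed fails the run):
1. the leg is swung out into its end detent (over 1.5 rad), the scraper not yet in the slot (value of joint leg above 1.5 rad), for 0.2 s.
2. the scraper, still held by the fingers, has its blade at least 20 mm down in the free slot (x of scraper in the frame of slot_mark between -0.009 and 0.009 m and y of scraper in the frame of slot_mark between -0.005 and 0.005 m and angle between the x axis of scraper and the x axis of slot_mark, either way round below 0.08 rad and z of scraper in the frame of slot_mark below -0.02 m and contact force between the fingers and scraper above 1 N), for 0.05 s.
At the end, for the whole second after the job is handed in: yellow scraper home in the free slot (edge within 4 mm of its floor, 9 mm along, 5 mm across, in line within 0.08 rad, upright within 0.13 rad), released, at rest; leg out in its end detent (over 1.5 rad); red and blue scrapers still home (edge under 20 mm above the bench) (x of scraper in the frame of slot_mark between -0.009 and 0.009 m and y of scraper in the frame of slot_mark between -0.005 and 0.005 m and angle between the x axis of scraper and the x axis of slot_mark, either way round below 0.08 rad and z of scraper in the frame of slot_mark below -0.041 m and angle between scraper's own z axis and vertical below 0.13 rad and value of joint leg above 1.5 rad and linear speed of scraper below 0.02 m/s and contact force between the fingers and scraper below 0.1 N and z of each of scraper_red, scraper_blue in the frame of rack below 0.02 m); the robot touches nothing.
It fails at once if the red or blue scraper is moved more than 20 mm (distance of any of scraper_red, scraper_blue from where it was at the start of the episode above 0.02 m).
It fails at once if the bottle or tin is moved more than 40 mm (distance of any of oil_bottle, paste_tin from where it was at the start of the episode above 0.04 m).
It fails at once if the scraper is forced against the rack with more than 40 N (contact force between scraper and rack above 40 N).
It also fails if it takes over 64 s, if anything falls off the work surface, if the arm or the gripper's body presses on something with over 40 N, if the wrist force passes 120 N, or if a joint passes its speed limit or range.

## Working session

There is one attempt and no reset: what is moved stays moved. The work goes in short steps, Python scripts to look and compute and a tool call to move; the robot and the scene stay as the last step left them, time stands still between calls to the robot, and variables do not carry over. Pictures are saved under pics/ and viewed, at most 10 in all, crops included, and the job is handed in when it is done.

Besides the shell and the picture viewer there is one more tool, called after "Call:" as a command line: name --argument value ..., lists and objects as JSON in quotes. carry_out: Moves the arm, as the interface text tells. Its arguments: {"type":"object","properties":{"deltas":{"type":"array","items":{"type":"array","items":{"type":"array","items":{"type":"number"}}}}},"required":["deltas"]}

```bash
mkdir -p pics; cat > h.py <<'E'
import numpy as np, cv2
from rig import telemetry, capture, camera_info, job, bot
def ray(cam,u,v):
    c=camera_info(cam);K=np.array(c["mtx"]);T=np.array(c["cam_to_world"])
    p=cv2.undistortPoints(np.array([[[u,v]]],float),K,np.array([c["k1"],0,0,0,0.]))[0,0]
    return T[:3,3],T[:3,:3]@np.array([p[0],p[1],1])
def onz(cam,u,v,z):
    o,d=ray(cam,u,v);return o+d*(z-o[2])/d[2]
def proj(cam,P):
    c=camera_info(cam);K=np.array(c["mtx"]);T=np.linalg.inv(np.array(c["cam_to_world"]))
    return cv2.projectPoints(np.array([P],float),cv2.Rodrigues(T[:3,:3])[0],T[:3,3],K,np.array([c["k1"],0,0,0,0.]))[0][0,0]
E
python3 - <<'E'
from h import *
for n in("scene","top"):
    im=capture(n);np.save(f"pics/{n}0.npy",im)
    cv2.imwrite(f"pics/{n}0.png",cv2.resize(im[:,:,::-1],(800,600),interpolation=cv2.INTER_CUBIC))
    c=camera_info(n);print(n,np.round(c["cam_to_world"],3).tolist(),c["k1"],np.round(c["mtx"],1).tolist())
s=telemetry.read_state();print(s["position"],s["tcp_rot"],s["time_s"])
E
```

```text
scene [[-0.376, 0.496, -0.783, 1.495], [0.927, 0.214, -0.309, 0.329], [0.014, -0.842, -0.54, 0.707], [0.0, 0.0, 0.0, 1.0]] 0.04975395468385731 [[479.6, 0.0, 251.3], [0.0, 479.6, 188.0], [0.0, 0.0, 1.0]]
top [[0.027, -0.994, 0.103, 0.43], [-0.999, -0.029, -0.019, -0.032], [0.021, -0.103, -0.994, 1.094], [0.0, 0.0, 0.0, 1.0]] -0.06856851960796181 [[358.4, 0.0, 257.6], [0.0, 358.4, 195.4], [0.0, 0.0, 1.0]]
[0.2491882  0.57247048 0.22167507] [[-9.16808430e-01  3.99325865e-01 -1.07482583e-03]
 [ 3.99327163e-01  9.16807094e-01 -1.60290630e-03]
 [ 3.45326003e-04 -1.89876515e-03 -9.99998138e-01]] 0.1
```

View pics/top0.png

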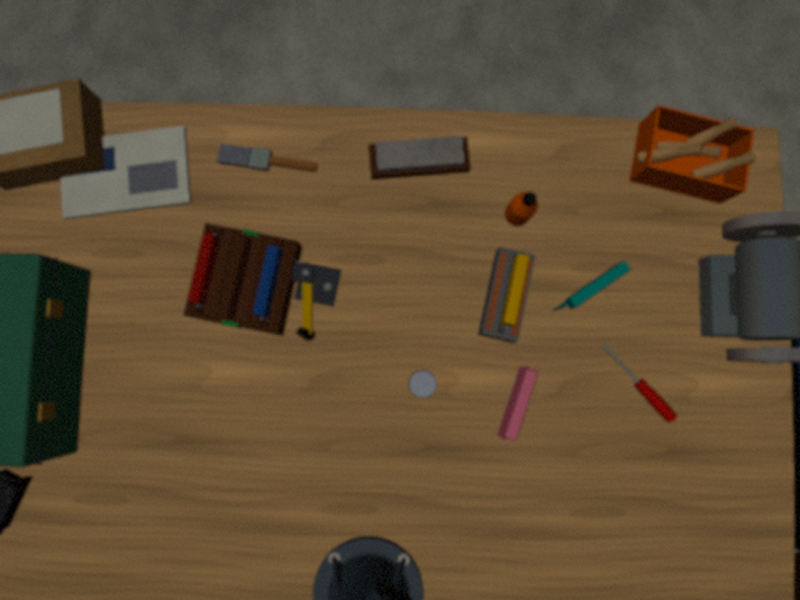

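View pics/scene0.png

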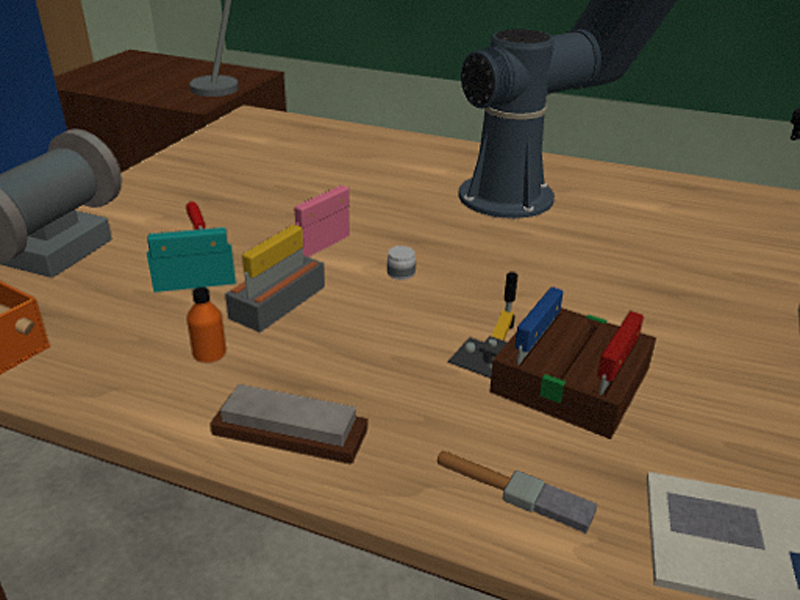

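Top view: yellow grip in the cradle at (516,289), and the yellow leg at (307,305) with its black knob at (306,334). The green tabs are at (250,233) and (229,323), so the middle slot is free. Scene view: grip at (273,250), knob at (511,287), tabs at (553,387) and (597,320).

Could be mistaken for the scraper, top pixels: yellow leg (307,305), pink scraper (518,403), turquoise scraper (590,287), blue scraper (266,282), red scraper (203,270). I choose the yellow grip at (516,289), because it stands in the grey cradle.

```bash
python3 - <<'E'
from h import *
ims={n:np.load(f"pics/{n}0.npy") for n in("top","scene")}
def blobs(n,lo,hi,amin=12):
    hsv=cv2.cvtColor(ims[n],cv2.COLOR_RGB2HSV);m=cv2.inRange(hsv,lo,hi)
    k,l,st,ce=cv2.connectedComponentsWithStats(m)
    return [(st[i].tolist(),ce[i],(l==i).astype(np.uint8)) for i in range(1,k) if st[i][4]>=amin]
def wrect(m,z,n="top"):
    c=max(cv2.findContours(m,cv2.RETR_EXTERNAL,cv2.CHAIN_APPROX_NONE)[0],key=len)[:,0,:]
    P=np.array([onz(n,u,v,z)[:2] for u,v in c]).astype(np.float32)
    return cv2.minAreaRect(P*1000)
for n in ims:
    for name,lo,hi,z in(("yellow",(20,150,70),(32,255,255),.122),("green",(45,120,40),(75,255,255),.06),("red",(0,180,50),(6,255,255),.11),("red2",(174,180,50),(180,255,255),.11),("blue",(105,150,50),(120,255,255),.11),("black",(0,0,0),(180,255,22),.101)):
        for st,ce,m in blobs(n,lo,hi):
            if name=="black" and not(st[4]<400): continue
            P=onz(n,*ce,z)
            print(n,name,st,np.round(ce,1),np.round(P*1000),end=" ")
            if n=="top" and st[4]>60: print([np.round(x,1) for x in wrect(m,z)],end="")
            print()
a=ims["top"][140:280,110:360,::-1];b=ims["scene"][120:280,130:430,::-1]
a=cv2.resize(a,(500,280),interpolation=cv2.INTER_CUBIC)
b=cv2.resize(b,(600,320),interpolation=cv2.INTER_CUBIC)
o=np.zeros((600,600,3),np.uint8);o[:280,:500]=a;o[280:]=b
cv2.imwrite("pics/crop.png",cv2.convertScaleAbs(o,alpha=1.6))
E
```

```text
top yellow [321, 162, 18, 46, 432] [329.4 184.9] [ 566. -247.  122.] [array([ 566.9, -246.8]), array([ 26.7, 128.2]), np.float64(78.6)]
top yellow [193, 180, 7, 33, 212] [196.1 195.7] [525. 117. 122.] [array([524.7, 117.5]), array([87.8, 16.4]), np.float64(2.6)]
top yellow [30, 192, 2, 10, 17] [ 30.5 196.6] [509. 578. 122.] 
top yellow [24, 259, 3, 10, 17] [ 25.2 263.1] [327. 578. 122.] 
top green [155, 147, 11, 4, 29] [159.8 148.8] [667. 240.  60.] 
top green [0, 164, 26, 134, 2040] [  9.9 231.5] [410. 672.  60.] [array([417.4, 665.9]), array([392.7,  79.3]), np.float64(5.2)]
top green [142, 205, 11, 4, 31] [146.9 206.4] [496. 268.  60.] 
top red [121, 148, 16, 46, 311] [128.4 171.3] [589. 311. 110.] [array([590.7, 310.6]), array([ 21.2, 129.6]), np.float64(80.3)]
top red [407, 243, 26, 27, 216] [419.4 256.4] [ 375. -505.  110.] [array([ 374.5, -505.5]), array([91.2, 20.2]), np.float64(46.5)]
top blue [163, 157, 15, 45, 307] [170.  179.2] [570. 194. 110.] [array([570.5, 193.8]), array([ 20.4, 125.1]), np.float64(80.7)]
top black [336, 125, 6, 6, 29] [338.4 127.4] [ 736. -277.  101.]
[... 3583 characters left out ...]
627. 314. 110.] 
scene blue [0, 0, 43, 111, 3359] [15.9 55.1] [  109. -1206.   110.] 
scene blue [330, 184, 30, 41, 540] [344.6 203.6] [608. 200. 110.] 
scene blue [506, 354, 3, 11, 16] [507.2 358. ] [912. 510. 110.] 
scene black [385, 0, 8, 4, 16] [389.1   1.6] [-1581.   -36.   101.] 
scene black [394, 0, 10, 6, 19] [398.8   2.7] [-1574.    20.   101.] 
scene black [379, 11, 3, 8, 13] [380.1  14.6] [-1237.   -30.   101.] 
scene black [389, 13, 9, 9, 13] [392.6  17.2] [-1205.    39.   101.] 
scene black [506, 71, 6, 19, 83] [509.   79.9] [-415.  562.  101.] 
scene black [323, 175, 8, 18, 108] [326.3 183.4] [527. 139. 101.] 
scene black [124, 184, 10, 10, 78] [128.3 188.8] [ 733. -277.  101.]
```

View pics/crop.png

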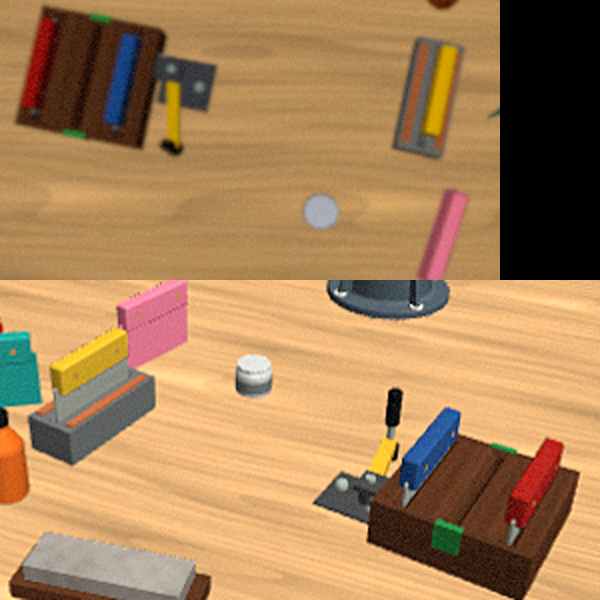

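The crop confirms my choice: the yellow grip stands in the grey cradle, the middle slot is free, and the leg has its black knob towards the robot. Next I triangulate the knob and check the numbers against the given sizes.

```bash
python3 - <<'E'
from h import *
def tri(a,b):
    (o1,d1),(o2,d2)=ray("top",*a),ray("scene",*b)
    d1/=np.linalg.norm(d1);d2/=np.linalg.norm(d2)
    s=np.linalg.lstsq(np.c_[d1,-d2],o2-o1,rcond=None)[0]
    p,q=o1+s[0]*d1,o2+s[1]*d2;return (p+q)/2*1000,np.linalg.norm(p-q)*1000
print("knob tri",tri((195.1,213.5),(326.3,183.4)))
kp=onz("scene",326.3,183.4,.080);print("scene knob at z80",kp,"top at z85",onz("top",195.1,213.5,.085))
print("knob proj top z51,101",proj("top",[kp[0],kp[1],.051]),proj("top",[kp[0],kp[1],.101]),)
yaw=np.deg2rad(-9.4);X=np.array([np.cos(yaw),np.sin(yaw),0]);Y=np.array([-X[1],X[0],0]);C=np.array([.581,.2537,0])
for z in(.06,):
    for a in(-1,1):
        for b in(-1,1):
            P=C+.09*a*X+.09*b*Y+[0,0,z];print("rack corner",a,b,np.round(proj("top",P),1),np.round(proj("scene",P),1))
d=kp-C;print("knob in rack",d@X,d@Y)
ang=np.deg2rad(-11.4);x=np.array([np.cos(ang),np.sin(ang),0]);y=np.array([-x[1],x[0],0]);S=np.array([.567,-.2505,0])
for n in("top","scene"):
    Q=np.array([proj(n,S+.064*a*x+.011*b*y+[0,0,z]) for a in(-1,1) for b in(-1,1) for z in(.082,.122)])
    print(n,"pred bbox",Q.min(0),Q.max(0))
# leg yellow pixels, top view, as line at leg height
im=np.load("pics/top0.npy");m=cv2.inRange(cv2.cvtColor(im,cv2.COLOR_RGB2HSV),(20,150,70),(32,255,255))[176:216,190:205]
for r in range(0,40,4):
    c=np.nonzero(m[r])[0]
    if len(c): print("leg row",176+r,c.min()+190,c.max()+190,np.round(1000*onz("top",190+c.mean(),176+r,.035)[:2]))
E
```

```text
knob tri (array([478.90468964, 127.48162677,  69.96519652]), np.float64(3.296605527092082))
scene knob at z80 [0.49413113 0.13213993 0.08      ] top at z85 [0.47861792 0.12356005 0.085     ]
knob proj top z51,101 [194.16193784 208.70091442] [191.37751138 207.51163874]
rack corner -1 -1 [177.  213.8] [345.9 191. ]
rack corner -1 1 [116.7 201.8] [419.4 214. ]
rack corner 1 -1 [190.1 153.5] [314.9 228.3]
rack corner 1 1 [130.7 142.2] [395.4 257.5]
knob in rack -0.06584849125875837 -0.1341157213951517
top pred bbox [319.2579465  161.36813203] [339.12071364 208.97101696]
scene pred bbox [153.27296036 141.10021991] [194.22924466 177.14170749]
leg row 180 194 194 [581. 139.]
leg row 184 193 199 [569. 132.]
leg row 188 193 199 [557. 132.]
leg row 192 193 199 [545. 131.]
leg row 196 193 199 [533. 131.]
leg row 200 193 199 [521. 130.]
leg row 204 193 199 [509. 130.]
leg row 208 193 199 [497. 129.]
leg row 212 198 199 [486. 121.]
```

```bash
cat >> h.py <<'E'
from scipy.spatial.transform import Rotation as Ro
def R_of(yaw):  # tool down, tool y at world angle yaw (deg)
    a=np.deg2rad(yaw);y=np.array([np.cos(a),np.sin(a),0]);z=np.array([0,0,-1.]);return np.c_[np.cross(y,z),y,z]
def go(p,yaw,st=None):  # scaled row from present pose
    s=st or telemetry.read_state();R=np.array(s["tcp_rot"])
    d=R.T@(np.array(p)-s["position"])/.15;r=Ro.from_matrix(R.T@R_of(yaw)).as_rotvec()/(2*np.pi)
    return np.round(np.r_[d,r],4).tolist()
E
python3 -c "
from h import *
print(go([.482,.130,.19],-88))"
```

```text
[-2.601, -2.0842, 0.2142, -0.0002, 0.0004, 0.4291]
```

Call:
carry_out --deltas '[[[-0.25, -0.2, 0.02, 0, 0, 0.02, -0.2], [-0.5, -0.4, 0.04, 0, 0, 0.04, -0.2], [-0.75, -0.6, 0.06, 0, 0, 0.06, -0.2], [-1, -0.8, 0.08, 0, 0, 0.08, -0.2], [-1, -0.8, 0.08, 0, 0, 0.1, -0.2], [-1, -0.8, 0.08, 0, 0, 0.12, -0.2], [-1, -0.8, 0.08, 0, 0, 0.14, -0.2], [-1, -0.8, 0.08, 0, 0, 0.16, -0.2], [-1, -0.8, 0.08, 0, 0, 0.18, -0.2], [-1, -0.8, 0.08, 0, 0, 0.19, -0.2]]]'

```text
time_s: 0.93
position: [0.339, 0.4027, 0.2102]
tcp_rot: [[0.04, 0.999, -0.001], [0.999, -0.04, -0.001], [-0.001, -0.001, -1.0]]
force: [0.8, -0.7, 0.2]
opening: 0.596
grasp_force: 0.0
```

```bash
python3 -c "
from h import *
print(go([.482,.130,.19],-88))
print(telemetry.read_state()['position'])"
```

```text
[-1.7787, 1.0246, 0.1348, -0.0, 0.0002, 0.2381]
[0.33900843 0.40269289 0.21017635]
```

Call:
carry_out --deltas '[[[-0.25, 0.15, 0.02, 0, 0, 0.019, -0.2], [-0.5, 0.3, 0.04, 0, 0, 0.038, -0.2], [-0.75, 0.45, 0.06, 0, 0, 0.057, -0.2], [-1, 0.58, 0.08, 0, 0, 0.076, -0.2], [-1, 0.58, 0.08, 0, 0, 0.095, -0.2], [-1, 0.58, 0.08, 0, 0, 0.114, -0.2], [-1, 0.58, 0.08, 0, 0, 0.133, -0.2], [-1, 0.58, 0.08, 0, 0, 0.152, -0.2], [-1, 0.58, 0.08, 0, 0, 0.171, -0.2], [-1, 0.58, 0.08, 0, 0, 0.19, -0.2]]]'

```text
time_s: 1.77
position: [0.4208, 0.25, 0.1982]
tcp_rot: [[0.944, 0.331, -0.001], [0.331, -0.944, -0.0], [-0.001, -0.0, -1.0]]
force: [0.1, -0.4, -0.4]
opening: 0.602
grasp_force: 0.0
```

```bash
python3 -c "
from h import *
print(go([.482,.130,.17],-88))
print(telemetry.read_state()['position'])"
```

```text
[0.1211, 0.8897, 0.188, 0.0, 0.0001, 0.0481]
[0.42077141 0.24996463 0.19822437]
```

Call:
carry_out --deltas '[[[0.03, 0.2, 0.04, 0, 0, 0.012, -0.2], [0.06, 0.4, 0.08, 0, 0, 0.024, -0.2], [0.09, 0.6, 0.12, 0, 0, 0.036, -0.2], [0.12, 0.8, 0.16, 0, 0, 0.048, -0.2], [0.12, 0.89, 0.19, 0, 0, 0.048, -0.2], [0.12, 0.89, 0.19, 0, 0, 0.048, -0.2], [0.12, 0.89, 0.19, 0, 0, 0.048, -0.2], [0.12, 0.89, 0.19, 0, 0, 0.048, -0.2], [0.12, 0.89, 0.19, 0, 0, 0.048, -0.2], [0.12, 0.89, 0.19, 0, 0, 0.048, -0.2]]]'

```text
time_s: 2.6
position: [0.4824, 0.1315, 0.1703]
tcp_rot: [[0.999, 0.043, 0.0], [0.043, -0.999, 0.0], [0.0, -0.0, -1.0]]
force: [-0.2, 0.0, 0.6]
opening: 0.598
grasp_force: 0.0
```

```bash
python3 - <<'E'
from h import *
a=capture("scene");
cv2.imwrite("pics/k1.png",cv2.convertScaleAbs(cv2.resize(a[120:270,240:440,::-1],(800,600),interpolation=cv2.INTER_CUBIC),alpha=1.5))
print(telemetry.read_state()['position'],go([.482,.130,.067],-88))
p=telemetry.read_state()['position'];print(proj("scene",p))
E
```

```text
[0.48251413 0.13146904 0.17032577] [-0.004, 0.0097, 0.6888, -0.0, -0.0, 0.0013]
[331.03306793 148.83299785]
```

View pics/k1.png

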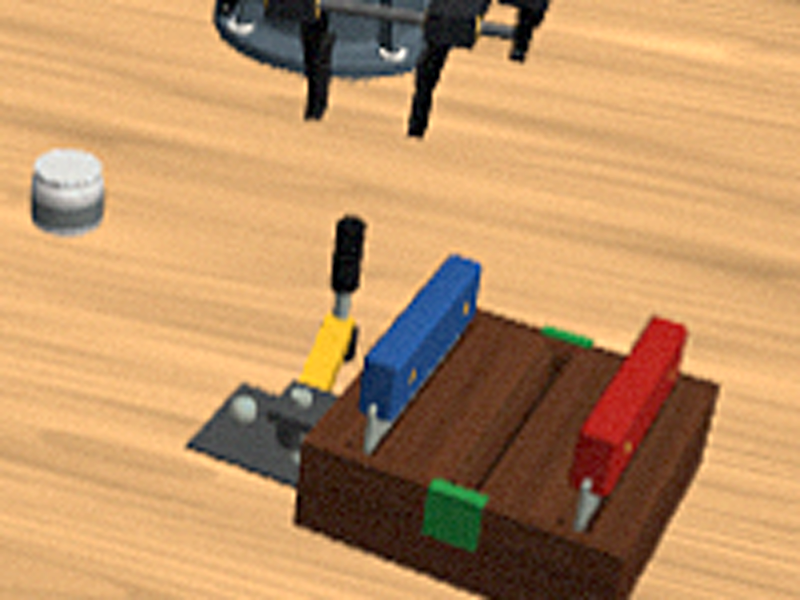

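Scene crop: fingertips at (316,120) and (418,135), knob top at (350,217) and knob foot at (343,290), so the fingers are above and slightly beside the knob. Casting both knob ends at their known heights:

```bash
python3 - <<'E'
from h import *
f=lambda u,v:(240+u/4-.4,120+v/4-.4)
print(onz("scene",*f(350,218),.101),onz("scene",*f(343,289),.051))
for v in(120,127): print("tips mid",onz("scene",*f(367,v),.1703))
E
```

```text
[0.48484525 0.12960826 0.101     ] [0.48775693 0.13097134 0.051     ]
tips mid [0.48595784 0.13310791 0.1703    ]
tips mid [0.49453239 0.13526536 0.1703    ]
```

Call:
carry_out --deltas '[[[0, 0.02, 0.15, 0, 0, 0.001, -0.2], [0, 0.02, 0.3, 0, 0, 0.001, -0.2], [0, 0.02, 0.45, 0, 0, 0.001, -0.2], [0, 0.02, 0.58, 0, 0, 0.001, -0.2], [0, 0.02, 0.66, 0, 0, 0.001, -0.2], [0, 0.02, 0.69, 0, 0, 0.001, -0.2], [0, 0.02, 0.69, 0, 0, 0.001, 1], [0, 0.02, 0.69, 0, 0, 0.001, 1], [0, 0.02, 0.69, 0, 0, 0.001, 1], [0, 0.02, 0.69, 0, 0, 0.001, 1]]]'

```text
time_s: 3.48
position: [0.4838, 0.1277, 0.0675]
tcp_rot: [[0.999, 0.036, 0.002], [0.036, -0.999, 0.0], [0.002, 0.0, -1.0]]
force: [-0.0, 0.1, -0.3]
opening: 0.384
grasp_force: 0.0
```

Let the fingers finish closing.

Call:
carry_out --deltas '[[[0, 0, 0, 0, 0, 0, 1], [0, 0, 0, 0, 0, 0, 1], [0, 0, 0, 0, 0, 0, 1], [0, 0, 0, 0, 0, 0, 1], [0, 0, 0, 0, 0, 0, 1], [0, 0, 0, 0, 0, 0, 1], [0, 0, 0, 0, 0, 0, 1], [0, 0, 0, 0, 0, 0, 1], [0, 0, 0, 0, 0, 0, 1], [0, 0, 0, 0, 0, 0, 1]]]'

```text
time_s: 4.32
position: [0.4833, 0.1277, 0.067]
tcp_rot: [[0.999, 0.035, 0.001], [0.035, -0.999, 0.0], [0.001, -0.0, -1.0]]
force: [-0.6, 1.9, 6.3]
opening: 0.196
grasp_force: 30.0
```

```bash
python3 - <<'E'
from h import *
s=telemetry.read_state();print(s['position'],s['force'],s['opening']*87)
p=s['position'];H=np.array([.597,.1335]);v=p[:2]-H;print(np.hypot(*v))
a0=np.arctan2(v[1],v[0]);af=np.deg2rad(260.6-1)
a0%=2*np.pi;print(np.rad2deg(a0))
R=np.array(s["tcp_rot"])
for k in range(1,21):
    a=a0+(af-a0)*k/20
    q=np.r_[H+.115*np.array([np.cos(a),np.sin(a)])+ (1-k/20)*(v-.115*v/np.hypot(*v)),p[2]]
    print(k,np.round(R.T@(q-p)/.15,3)[:2],round((a-a0)/2/np.pi,4))
E
```

```text
[0.48332309 0.12768315 0.06703703] [-0.56219652  1.92757059  6.30149626] 17.083870983470227
0.11382563488549508
182.92927268325394
1 [0.002 0.051] 0.0106
2 [0.008 0.102] 0.0213
3 [0.017 0.153] 0.0319
4 [0.029 0.202] 0.0426
5 [0.045 0.251] 0.0532
6 [0.063 0.299] 0.0639
7 [0.085 0.345] 0.0745
8 [0.11  0.389] 0.0852
9 [0.138 0.432] 0.0958
10 [0.169 0.473] 0.1065
11 [0.202 0.512] 0.1171
12 [0.238 0.548] 0.1278
13 [0.276 0.582] 0.1384
14 [0.317 0.613] 0.1491
15 [0.359 0.641] 0.1597
16 [0.403 0.666] 0.1704
17 [0.449 0.689] 0.181
18 [0.496 0.708] 0.1917
19 [0.545 0.724] 0.2023
20 [0.594 0.737] 0.213
```

Call:
carry_out --deltas '[[[0.002, 0.051, 0, 0, 0, -0.011, 1], [0.008, 0.102, 0, 0, 0, -0.021, 1], [0.017, 0.153, 0, 0, 0, -0.032, 1], [0.029, 0.202, 0, 0, 0, -0.043, 1], [0.045, 0.251, 0, 0, 0, -0.053, 1], [0.063, 0.299, 0, 0, 0, -0.064, 1], [0.085, 0.345, 0, 0, 0, -0.075, 1], [0.11, 0.389, 0, 0, 0, -0.085, 1], [0.138, 0.432, 0, 0, 0, -0.096, 1], [0.169, 0.473, 0, 0, 0, -0.107, 1]]]'

```text
time_s: 5.15
position: [0.5127, 0.0577, 0.0671]
tcp_rot: [[0.758, 0.652, 0.004], [0.652, -0.758, 0.001], [0.003, 0.002, -1.0]]
force: [2.2, 4.4, 2.8]
opening: 0.196
grasp_force: 30.0
```

```bash
python3 - <<'E'
from h import *
s=telemetry.read_state();print(s['position'],s['force'],s['opening']*87)
p=s['position'];H=np.array([.597,.1335]);v=p[:2]-H;print(np.hypot(*v))
a0=np.arctan2(v[1],v[0]);af=np.deg2rad(260.6)
a0%=2*np.pi;print(np.rad2deg(a0))
R=np.array(s["tcp_rot"])
for k in range(1,10):
    a=a0+(af-a0)*k/9
    q=np.r_[H+.115*np.array([np.cos(a),np.sin(a)])+ (1-k/9)*(v-.115*v/np.hypot(*v)),p[2]]
    print(k,np.round(R.T@(q-p)/.15,3)[:2],round((a-a0)/2/np.pi,4))
E
```

```text
[0.51268052 0.05768729 0.06708934] [2.15965173 4.38326892 2.78085807] 17.09256638774525
0.11339022207067659
221.95911084886203
1 [0.002 0.057] 0.0119
2 [0.009 0.114] 0.0239
3 [0.02  0.171] 0.0358
4 [0.035 0.226] 0.0477
5 [0.054 0.279] 0.0596
6 [0.077 0.332] 0.0716
7 [0.103 0.382] 0.0835
8 [0.134 0.43 ] 0.0954
9 [0.168 0.475] 0.1073
```

Call:
carry_out --deltas '[[[0.002, 0.057, 0, 0, 0, -0.012, 1], [0.009, 0.114, 0, 0, 0, -0.024, 1], [0.02, 0.171, 0, 0, 0, -0.036, 1], [0.035, 0.226, 0, 0, 0, -0.048, 1], [0.054, 0.279, 0, 0, 0, -0.06, 1], [0.077, 0.332, 0, 0, 0, -0.072, 1], [0.103, 0.382, 0, 0, 0, -0.083, 1], [0.134, 0.43, 0, 0, 0, -0.095, 1], [0.166, 0.47, 0, 0, 0, -0.106, 1], [0.168, 0.475, 0, 0, 0, -0.107, 1]]]'

```text
time_s: 5.98
position: [0.5789, 0.0211, 0.0671]
tcp_rot: [[0.189, 0.982, 0.004], [0.982, -0.189, 0.003], [0.003, 0.004, -1.0]]
force: [1.9, 7.2, 4.3]
opening: 0.197
grasp_force: 30.0
```

Call:
carry_out --deltas '[[[0, 0.005, 0, 0, 0, 0, 1], [0, 0.01, 0, 0, 0, 0, 1], [0, 0.01, 0, 0, 0, 0, 1], [0, 0.01, 0, 0, 0, 0, 1], [0, 0.01, 0, 0, 0, 0, -0.2], [0, 0.01, 0, 0, 0, 0, -0.2], [0, 0.01, 0, 0, 0, 0, -0.2], [0, 0.01, 0, 0, 0, 0, -0.2], [0, 0.01, 0, 0, 0, 0, -0.2], [0, 0.01, 0, 0, 0, 0, -0.2]]]'

```text
time_s: 6.82
position: [0.5776, 0.0193, 0.0663]
tcp_rot: [[0.19, 0.982, -0.001], [0.982, -0.19, -0.0], [-0.0, -0.001, -1.0]]
force: [0.1, -0.0, -0.4]
opening: 0.548
grasp_force: 0.0
```

```bash
python3 - <<'E'
from h import *
s=telemetry.read_state();p=s['position'];print(p,s['force'])
v=p[:2]-np.array([.597,.1335]);print(np.hypot(*v),np.rad2deg(np.arctan2(v[1],v[0]))%360)
a=capture("top");b=capture("scene")
o=np.hstack([cv2.resize(a[130:230,110:250,::-1],(400,300)),cv2.resize(b[130:250,250:410,::-1],(400,300))])
cv2.imwrite("pics/leg.png",cv2.convertScaleAbs(o,alpha=1.5))
E
```

```text
[0.57757805 0.01925997 0.06631501] [ 0.10076092 -0.00896023 -0.43497399]
0.11587923428506508 260.3513981865145
```

View pics/leg.png

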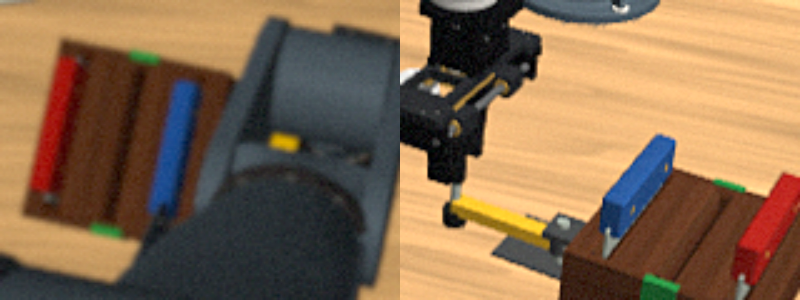

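Scene half: the yellow leg stands square to the rack side at (500,218). I'll check its angle once the arm is clear. Now lifting off and going to the scraper.

Call:
carry_out --deltas '[[[0, 0, -0.25, 0, 0, 0, -0.2], [0, 0, -0.5, 0, 0, 0, -0.2], [0, 0, -0.7, 0, 0, 0, -0.2], [0, 0, -0.8, 0, 0, -0.01, -0.2], [-0.25, 0, -0.8, 0, 0, -0.03, -0.2], [-0.5, 0, -0.8, 0, 0, -0.05, -0.2], [-0.75, 0, -0.8, 0, 0, -0.07, -0.2], [-1, 0, -0.8, 0, 0, -0.09, -0.2], [-1, 0, -0.8, 0, 0, -0.11, -0.2], [-1, 0, -0.8, 0, 0, -0.12, -0.2]]]'

```text
time_s: 7.75
position: [0.5489, -0.1307, 0.1866]
tcp_rot: [[-0.535, 0.845, 0.0], [0.845, 0.535, -0.001], [-0.001, -0.0, -1.0]]
force: [-0.4, 0.7, 0.1]
opening: 0.6
grasp_force: 0.0
```

```bash
python3 -c "
from h import *
print(go([.567,-.2505,.19],78.6),telemetry.read_state()['position'])"
```

```text
[-0.7393, -0.3252, -0.022, -0.0001, 0.0001, -0.1285] [ 0.54889377 -0.1307198   0.1866176 ]
```

Call:
carry_out --deltas '[[[-0.2, -0.08, -0.02, 0, 0, -0.019, -0.4], [-0.4, -0.16, -0.02, 0, 0, -0.038, -0.4], [-0.6, -0.25, -0.02, 0, 0, -0.057, -0.4], [-0.74, -0.325, -0.02, 0, 0, -0.076, -0.4], [-0.74, -0.325, -0.02, 0, 0, -0.095, -0.4], [-0.74, -0.325, -0.02, 0, 0, -0.114, -0.4], [-0.74, -0.325, -0.02, 0, 0, -0.128, -0.4], [-0.74, -0.325, -0.02, 0, 0, -0.1285, -0.4], [-0.74, -0.325, -0.02, 0, 0, -0.1285, -0.4], [-0.74, -0.325, -0.02, 0, 0, -0.1285, -0.4]]]'

```text
time_s: 8.58
position: [0.5673, -0.2475, 0.1895]
tcp_rot: [[-0.98, 0.201, -0.0], [0.201, 0.98, 0.0], [0.0, 0.0, -1.0]]
force: [0.4, -0.1, 0.2]
opening: 0.701
grasp_force: 0.0
```

```bash
python3 - <<'E'
from h import *
print(go([.567,-.2505,.083],78.6),telemetry.read_state()['position'])
a=capture("top");b=capture("scene");np.save("pics/top2.npy",a)
o=np.hstack([cv2.resize(a[130:230,110:250,::-1],(400,300)),cv2.resize(b[80:200,110:270,::-1],(400,300))])
cv2.imwrite("pics/sc.png",cv2.convertScaleAbs(o,alpha=1.5))
m=cv2.inRange(cv2.cvtColor(a,cv2.COLOR_RGB2HSV),(20,150,70),(32,255,255));m[:,:150]=0;m[:,300:]=0
ys,xs=np.nonzero(m);W=np.array([onz("top",u,v,.035)[:2] for u,v in zip(xs,ys)])
vx,vy,_,_=cv2.fitLine(W.astype(np.float32),2,0,1e-4,1e-4).ravel();print("leg dir",np.rad2deg(np.arctan2(vy,vx)),W.min(0),W.max(0))
g=cv2.inRange(cv2.cvtColor(a,cv2.COLOR_RGB2HSV),(45,120,40),(75,255,255));g[:,:130]=0
k,l,st,ce=cv2.connectedComponentsWithStats(g);print([onz("top",*ce[i],.06)[:2] for i in range(1,k) if st[i][4]>12])
E
```

```text
[-0.0024, -0.0199, 0.7101, 0.0, -0.0, -0.0005] [ 0.56727376 -0.24750896  0.18951144]
leg dir 79.47505 [0.56876574 0.02535121] [0.60259738 0.12193504]
[array([0.66706626, 0.23992564]), array([0.49631247, 0.2680048 ])]
```

View pics/sc.png

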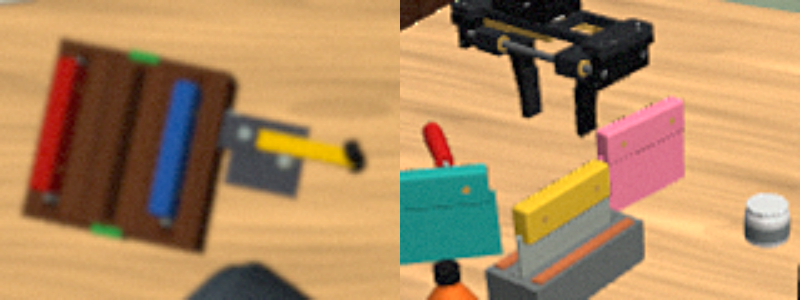

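Top half: the leg points square out at (310,148), 79.5° against 80.6° for the stop, so it is past 1.5 rad. Scene half: the fingers hang over the yellow grip at (560,200). Descend and grip.

Call:
carry_out --deltas '[[[0, -0.02, 0.15, 0, 0, 0, -0.4], [0, -0.02, 0.3, 0, 0, 0, -0.4], [0, -0.02, 0.45, 0, 0, 0, -0.4], [0, -0.02, 0.58, 0, 0, 0, -0.4], [0, -0.02, 0.66, 0, 0, 0, -0.4], [0, -0.02, 0.71, 0, 0, 0, -0.4], [0, -0.02, 0.71, 0, 0, 0, -0.4], [0, -0.02, 0.71, 0, 0, 0, 1], [0, -0.02, 0.71, 0, 0, 0, 1], [0, -0.02, 0.71, 0, 0, 0, 1]]]'

```text
time_s: 9.52
position: [0.5677, -0.2511, 0.0844]
tcp_rot: [[-0.98, 0.199, 0.002], [0.199, 0.98, -0.002], [-0.003, -0.001, -1.0]]
force: [-0.4, -0.0, -0.5]
opening: 0.554
grasp_force: 0.0
```

Call:
carry_out --deltas '[[[0, 0, 0, 0, 0, 0, 1], [0, 0, 0, 0, 0, 0, 1], [0, 0, 0, 0, 0, 0, 1], [0, 0, 0, 0, 0, 0, 1], [0, 0, 0, 0, 0, 0, 1], [0, 0, 0, 0, 0, 0, 1], [0, 0, 0, 0, 0, 0, 1], [0, 0, 0, 0, 0, 0, 1], [0, 0, 0, 0, 0, 0, 1], [0, 0, 0, 0, 0, 0, 1]]]'

```text
time_s: 10.35
position: [0.5669, -0.2505, 0.0833]
tcp_rot: [[-0.98, 0.199, 0.0], [0.199, 0.98, 0.0], [-0.0, 0.0, -1.0]]
force: [-1.2, 0.8, 4.9]
opening: 0.252
grasp_force: 29.9
```

Call:
carry_out --deltas '[[[0, 0, -0.04, 0, 0, 0, 1], [0, 0, -0.1, 0, 0, 0, 1], [0, 0, -0.2, 0, 0, 0, 1], [0, 0, -0.32, 0, 0, 0, 1], [0, 0, -0.45, 0, 0, 0, 1], [0, 0, -0.58, 0, 0, 0, 1], [0, 0, -0.7, 0, 0, 0, 1], [0, 0, -0.82, 0, 0, 0, 1], [0, 0, -0.88, 0, 0, 0, 1], [0, 0, -0.9, 0, 0, 0, 1]]]'

```text
time_s: 11.18
position: [0.5674, -0.2512, 0.22]
tcp_rot: [[-0.98, 0.199, 0.003], [0.199, 0.98, -0.002], [-0.003, -0.002, -1.0]]
force: [-0.9, -0.2, -2.5]
opening: 0.249
grasp_force: 29.9
```

```bash
python3 -c "
from h import *
s=telemetry.read_state();print(s['force'],s['opening'])
print(go([.581,.2537,.215],80.6),telemetry.read_state()['position'])
n='top';a=capture(n);m=cv2.inRange(cv2.cvtColor(a,cv2.COLOR_RGB2HSV),(20,150,70),(32,255,255));m[:,:250]=0;print(cv2.countNonZero(m))
b=capture('scene');m=cv2.inRange(cv2.cvtColor(b,cv2.COLOR_RGB2HSV),(20,150,70),(32,255,255));m[:,280:]=0;print(cv2.boundingRect(m))
"
```

```text
[-0.85012362 -0.20657221 -2.48283821] 0.24883622079790904
[0.5813, 3.3166, 0.0265, -0.0003, 0.0005, -0.0058] [ 0.56744904 -0.25118954  0.22001543]
0
(148, 77, 132, 141)
```

Call:
carry_out --deltas '[[[0.01, 0.08, 0, 0, 0, 0, 1], [0.03, 0.2, 0, 0, 0, 0, 1], [0.06, 0.35, 0, 0, 0, 0, 1], [0.09, 0.5, 0, 0, 0, 0, 1], [0.11, 0.65, 0, 0, 0, 0, 1], [0.14, 0.8, 0, 0, 0, 0, 1], [0.16, 0.9, 0, 0, 0, 0, 1], [0.17, 0.97, 0, 0, 0, 0, 1], [0.175, 1, 0, 0, 0, 0, 1], [0.175, 1, 0, 0, 0, 0, 1]]]'

```text
time_s: 12.12
position: [0.5708, -0.0975, 0.2176]
tcp_rot: [[-0.98, 0.198, -0.001], [0.198, 0.98, 0.0], [0.001, -0.0, -1.0]]
force: [0.3, 0.0, -2.0]
opening: 0.25
grasp_force: 29.9
```

Call:
carry_out --deltas '[[[0.01, 0.08, 0, 0, 0, 0, 1], [0.03, 0.2, 0, 0, 0, 0, 1], [0.06, 0.35, 0, 0, 0, 0, 1], [0.09, 0.5, 0, 0, 0, 0, 1], [0.11, 0.65, 0, 0, 0, 0, 1], [0.14, 0.8, 0, 0, 0, 0, 1], [0.16, 0.9, 0, 0, 0, 0, 1], [0.17, 0.97, 0, 0, 0, 0, 1], [0.175, 1, 0, 0, 0, 0, 1], [0.175, 1, 0, 0, 0, 0, 1]]]'

```text
time_s: 12.95
position: [0.5752, 0.0543, 0.218]
tcp_rot: [[-0.98, 0.198, 0.0], [0.198, 0.98, -0.0], [-0.0, -0.0, -1.0]]
force: [0.8, -0.4, -3.9]
opening: 0.25
grasp_force: 29.9
```

Call:
carry_out --deltas '[[[0.01, 0.08, 0, 0, 0, 0, 1], [0.03, 0.2, 0, 0, 0, 0, 1], [0.06, 0.35, 0, 0, 0, 0, 1], [0.09, 0.5, 0, 0, 0, 0, 1], [0.11, 0.65, 0, 0, 0, -0.001, 1], [0.14, 0.8, 0, 0, 0, -0.002, 1], [0.16, 0.9, 0, 0, 0, -0.003, 1], [0.17, 0.97, 0, 0, 0, -0.004, 1], [0.175, 1, 0, 0, 0, -0.005, 1], [0.175, 1, 0, 0, 0, -0.006, 1]]]'

```text
time_s: 13.78
position: [0.5793, 0.2065, 0.2179]
tcp_rot: [[-0.987, 0.161, 0.0], [0.161, 0.987, -0.0], [-0.0, -0.0, -1.0]]
force: [-0.3, -0.6, -3.3]
opening: 0.252
grasp_force: 29.9
```

```bash
python3 -c "
from h import *
print(go([.581,.2537,.19],80.6),telemetry.read_state()['position'])
"
```

```text
[0.0395, 0.3124, 0.1862, -0.0, 0.0, 0.0004] [0.57930166 0.20649817 0.21792956]
```

Call:
carry_out --deltas '[[[0.01, 0.07, 0, 0, 0, 0, 1], [0.02, 0.16, 0, 0, 0, 0, 1], [0.03, 0.25, 0, 0, 0, 0, 1], [0.04, 0.3, 0.02, 0, 0, 0, 1], [0.04, 0.312, 0.08, 0, 0, 0, 1], [0.04, 0.312, 0.18, 0, 0, 0, 1], [0.04, 0.312, 0.3, 0, 0, 0, 1], [0.04, 0.312, 0.38, 0, 0, 0, 1], [0.04, 0.312, 0.42, 0, 0, 0, 1], [0.04, 0.312, 0.42, 0, 0, 0, 1]]]'

```text
time_s: 14.62
position: [0.5794, 0.2528, 0.1528]
tcp_rot: [[-0.987, 0.162, -0.004], [0.162, 0.987, -0.001], [0.004, -0.002, -1.0]]
force: [-0.7, -0.4, -2.5]
opening: 0.252
grasp_force: 29.9
```

```bash
python3 - <<'E'
from h import *
s=telemetry.read_state();p=s['position'];print(p,go([.581,.2537,.155],80.6))
b=capture("scene");np.save("pics/s3.npy",b)
cv2.imwrite("pics/ins.png",cv2.convertScaleAbs(cv2.resize(b[140:280,300:440,::-1],(600,600),interpolation=cv2.INTER_CUBIC),alpha=1.6))
# projections in crop px (scale 600/140)
f=lambda P:np.round((proj("scene",P)-[300,140]+.5)*600/140-.5,1)
R=np.array(s['tcp_rot']);x=-R[:,0];bz=p[2]-.0713
print("pred blade ends",[f(p*[1,1,0]+[0,0,bz]+a*.07*x) for a in(-1,1)])
yw=np.deg2rad(-9.4);X=np.array([np.cos(yw),np.sin(yw),0]);Y=np.array([-X[1],X[0],0]);C=np.array([.581,.2537,.06])
print("pred slot mouth ends",[f(C+a*.075*X) for a in(-1,1)],"rack front edge mid",f(C+.09*X),"tab corners",[f(C+.09*X+a*.015*Y) for a in(-1,1)])
E
```

```text
[0.57940555 0.25278098 0.15275922] [-0.0094, 0.0077, -0.015, -0.0003, -0.0007, 0.0002]
pred blade ends [array([343. , 250.3]), array([250.2, 383.1])]
pred slot mouth ends [array([341.2, 280.5]), array([242., 424.])] rack front edge mid [231. 440.] tab corners [array([202.5, 429.7]), array([259.9, 450.4])]
```

View pics/ins.png

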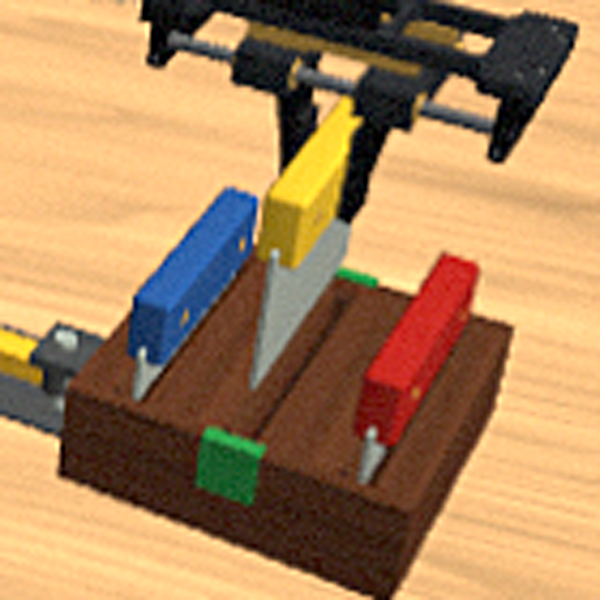

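The held scraper hangs above the middle slot: its front lower blade corner is at (254,389), the tab's top edge runs from (204,429) to (264,445), and the dark slot line from (262,425) to (340,305). I compare the two within this one view so the camera error cancels.

```bash
python3 - <<'E'
from h import *
g=lambda u,v,z:onz("scene",(u+.5)*140/600+300-.5,(v+.5)*140/600+140-.5,z)
yw=np.deg2rad(-9.4);X=np.array([np.cos(yw),np.sin(yw),0]);Y=np.array([-X[1],X[0],0]);C=np.array([.581,.2537,.06])
for n,u,v,z in(("blade corner",254,389,.0815),("tabL",204,429,.06),("tabR",264,445,.06),("rack corner L",64,385,.06),("rack corner R",408,507,.06),("rack back R",512,326,.06),("backtabR",377,282,.06),("grip top fr L",267,195,.1915),("grip top fr R",303,207,.1915)):
    d=g(u,v,z)-C;print(n,np.round(d@X*1000,1),np.round(d@Y*1000,1))
b=np.load("pics/s3.npy");gray=cv2.GaussianBlur(cv2.cvtColor(b,cv2.COLOR_RGB2GRAY),(0,0),.7).astype(int)
for r in range(212,240,2):
    print(r,gray[r,354:384].tolist())
E
```

```text
blade corner 72.6 2.4
tabL 89.1 -14.6
tabR 84.9 15.2
rack corner L 94.2 -88.9
rack corner R 92.1 89.4
rack back R -82.8 91.2
backtabR -84.3 17.2
grip top fr L 71.2 -7.3
grip top fr R 72.2 10.6
212 [45, 48, 48, 46, 45, 43, 48, 66, 87, 97, 97, 95, 95, 95, 94, 95, 95, 83, 63, 48, 43, 40, 36, 31, 26, 26, 34, 41, 46, 47]
214 [47, 48, 47, 44, 42, 44, 55, 71, 91, 97, 96, 95, 95, 94, 96, 92, 76, 55, 44, 43, 41, 39, 35, 30, 29, 35, 42, 45, 46, 45]
216 [46, 45, 43, 40, 40, 45, 61, 77, 92, 96, 95, 94, 95, 94, 88, 69, 50, 43, 41, 39, 38, 33, 30, 32, 39, 45, 47, 46, 45, 46]
218 [44, 42, 41, 41, 43, 51, 66, 85, 95, 96, 94, 94, 94, 83, 60, 47, 45, 42, 41, 38, 32, 27, 32, 40, 45, 47, 46, 46, 44, 45]
220 [42, 43, 44, 44, 48, 57, 70, 89, 94, 95, 96, 93, 76, 54, 45, 44, 42, 38, 34, 30, 30, 37, 43, 47, 46, 46, 46, 47, 47, 44]
222 [43, 45, 48, 49, 50, 61, 76, 90, 96, 95, 87, 68, 50, 43, 41, 40, 39, 34, 28, 30, 38, 44, 45, 45, 47, 48, 47, 46, 45, 43]
224 [45, 47, 49, 47, 49, 64, 84, 95, 93, 79, 58, 44, 43, 41, 40, 38, 33, 28, 34, 43, 45, 45, 45, 46, 46, 46, 45, 43, 41, 41]
226 [45, 49, 48, 47, 54, 69, 89, 91, 74, 53, 45, 44, 40, 38, 34, 31, 31, 39, 44, 46, 45, 46, 46, 46, 46, 44, 42, 40, 42, 43]
228 [51, 50, 47, 48, 61, 76, 80, 63, 47, 41, 41, 40, 36, 31, 26, 30, 40, 43, 45, 47, 47, 46, 45, 44, 44, 44, 44, 45, 45, 44]
230 [50, 49, 49, 50, 58, 62, 53, 44, 43, 42, 39, 36, 30, 29, 35, 42, 44, 46, 47, 46, 45, 44, 45, 44, 43, 42, 44, 44, 45, 43]
232 [48, 47, 47, 46, 44, 43, 43, 41, 39, 38, 37, 31, 29, 39, 45, 45, 45, 44, 45, 45, 47, 48, 47, 43, 42, 44, 45, 47, 48, 41]
234 [48, 46, 45, 44, 44, 44, 42, 40, 39, 34, 29, 35, 43, 46, 44, 44, 46, 47, 48, 46, 45, 44, 42, 41, 41, 43, 47, 49, 46, 36]
236 [46, 46, 45, 46, 45, 41, 39, 36, 31, 31, 38, 44, 46, 45, 45, 46, 45, 46, 47, 45, 43, 43, 43, 43, 45, 46, 50, 49, 41, 30]
238 [45, 45, 43, 41, 39, 38, 34, 27, 30, 39, 44, 44, 44, 45, 45, 45, 45, 45, 46, 43, 41, 42, 43, 45, 47, 49, 49, 47, 37, 29]
```

Relative to the rack the blade is about 1 mm off, across and along, which is well inside the lead-ins. Lowering gently.

Call:
carry_out --deltas '[[[0, 0, 0.025, 0, 0, 0, 1], [0, 0, 0.05, 0, 0, 0, 1], [0, 0, 0.075, 0, 0, 0, 1], [0, 0, 0.1, 0, 0, 0, 1], [0, 0, 0.12, 0, 0, 0, 1], [0, 0, 0.14, 0, 0, 0, 1], [0, 0, 0.16, 0, 0, 0, 1], [0, 0, 0.18, 0, 0, 0, 1], [0, 0, 0.2, 0, 0, 0, 1], [0, 0, 0.2, 0, 0, 0, 1]]]'

```text
time_s: 15.5
position: [0.5803, 0.2531, 0.1243]
tcp_rot: [[-0.987, 0.162, -0.001], [0.162, 0.987, -0.0], [0.001, -0.001, -1.0]]
force: [-0.2, 0.6, -3.4]
opening: 0.249
grasp_force: 29.9
```

Call:
carry_out --deltas '[[[0, 0, 0.01, 0, 0, 0, 1], [0, 0, 0.02, 0, 0, 0, 1], [0, 0, 0.03, 0, 0, 0, 1], [0, 0, 0.04, 0, 0, 0, 1], [0, 0, 0.05, 0, 0, 0, 1], [0, 0, 0.06, 0, 0, 0, 1], [0, 0, 0.07, 0, 0, 0, 1], [0, 0, 0.08, 0, 0, 0, 1], [0, 0, 0.08, 0, 0, 0, 1], [0, 0, 0.08, 0, 0, 0, 1]]]'

```text
time_s: 16.33
position: [0.5807, 0.2532, 0.1129]
tcp_rot: [[-0.987, 0.162, -0.0], [0.162, 0.987, -0.0], [0.0, -0.0, -1.0]]
force: [0.5, -1.0, -3.7]
opening: 0.248
grasp_force: 29.9
```

No contact force at 18 mm deep, so it is in the slot. Continuing down.

Call:
carry_out --deltas '[[[0, 0, 0.02, 0, 0, 0, 1], [0, 0, 0.04, 0, 0, 0, 1], [0, 0, 0.06, 0, 0, 0, 1], [0, 0, 0.08, 0, 0, 0, 1], [0, 0, 0.1, 0, 0, 0, 1], [0, 0, 0.12, 0, 0, 0, 1], [0, 0, 0.135, 0, 0, 0, 1], [0, 0, 0.145, 0, 0, 0, 1], [0, 0, 0.155, 0, 0, 0, 1], [0, 0, 0.16, 0, 0, 0, 1]]]'

```text
time_s: 17.17
position: [0.5808, 0.2532, 0.0888]
tcp_rot: [[-0.987, 0.162, -0.0], [0.162, 0.987, -0.0], [0.0, -0.0, -1.0]]
force: [-0.2, -0.7, -3.2]
opening: 0.251
grasp_force: 29.9
```

Call:
carry_out --deltas '[[[0, 0, 0.003, 0, 0, 0, 1], [0, 0, 0.006, 0, 0, 0, 1], [0, 0, 0.009, 0, 0, 0, 1], [0, 0, 0.012, 0, 0, 0, 1], [0, 0, 0.012, 0, 0, 0, 1], [0, 0, 0.012, 0, 0, 0, 1], [0, 0, 0.012, 0, 0, 0, 1], [0, 0, 0.012, 0, 0, 0, 1], [0, 0, 0.012, 0, 0, 0, 1], [0, 0, 0.012, 0, 0, 0, 1]]]'

```text
time_s: 18.0
position: [0.5808, 0.2532, 0.0873]
tcp_rot: [[-0.987, 0.162, 0.0], [0.162, 0.987, 0.0], [-0.0, 0.0, -1.0]]
force: [-0.4, 0.8, -2.8]
opening: 0.254
grasp_force: 29.9
```

About 1 mm above the floor. Releasing with the fingers part open, to stay clear of the neighbours.

Call:
carry_out --deltas '[[[0, 0, 0.004, 0, 0, 0, 1], [0, 0, 0.004, 0, 0, 0, 1], [0, 0, 0.004, 0, 0, 0, 0.1], [0, 0, 0.004, 0, 0, 0, 0.1], [0, 0, 0.004, 0, 0, 0, 0.1], [0, 0, 0.004, 0, 0, 0, 0.1], [0, 0, 0.004, 0, 0, 0, 0.1], [0, 0, 0.004, 0, 0, 0, 0.1], [0, 0, 0.004, 0, 0, 0, 0.1], [0, 0, 0.004, 0, 0, 0, 0.1]]]'

```text
time_s: 18.83
position: [0.5808, 0.2532, 0.0867]
tcp_rot: [[-0.987, 0.162, 0.0], [0.162, 0.987, 0.0], [-0.0, 0.0, -1.0]]
force: [0.1, -0.1, -0.3]
opening: 0.449
grasp_force: 0.0
```

Call:
carry_out --deltas '[[[0, 0, -0.1, 0, 0, 0, 0.1], [0, 0, -0.25, 0, 0, 0, 0.1], [0, 0, -0.4, 0, 0, 0, 0.1], [0, 0, -0.6, 0, 0, 0, 0.1], [0, 0, -0.8, 0, 0, 0, 0.1], [0, 0, -1, 0, 0, 0, 0.1], [0, 0, -1, 0, 0, 0, 0.1], [0, 0, -1, 0, 0, 0, 0.1], [0, 0, -1, 0, 0, 0, 0.1], [0, 0, -1, 0, 0, 0, 0.1]]]'

```text
time_s: 19.67
position: [0.5797, 0.2529, 0.235]
tcp_rot: [[-0.987, 0.162, -0.003], [0.162, 0.987, -0.001], [0.003, -0.001, -1.0]]
force: [0.1, 0.2, 0.2]
opening: 0.452
grasp_force: 0.0
```

```bash
python3 - <<'E'
from h import *
b=capture("scene")
cv2.imwrite("pics/end.png",cv2.convertScaleAbs(cv2.resize(b[120:280,240:440,::-1],(750,600),interpolation=cv2.INTER_CUBIC),alpha=1.6))
E
```

```text
(no output)
```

View pics/end.png

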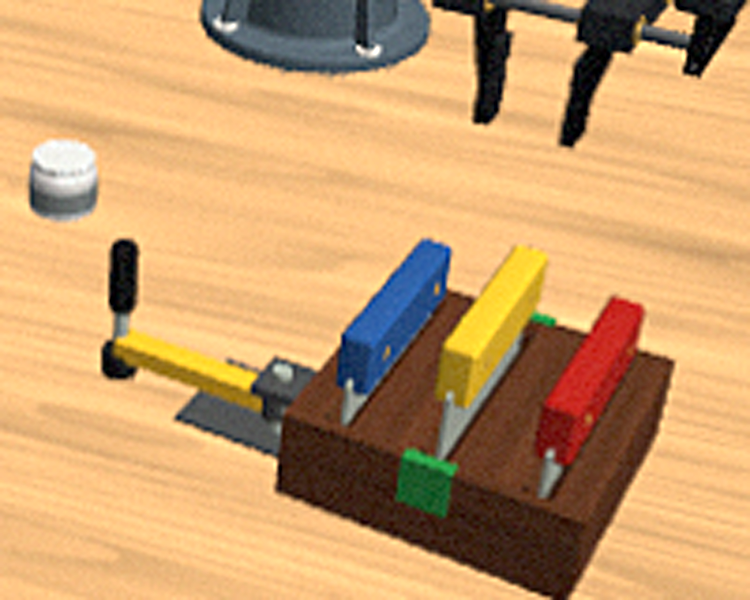

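The scraper stands upright in the middle slot. Its top sits about 16 mm above the neighbours' (15 mm expected when home), with the leg out at (190,370) and the gripper clear.

```bash
python3 -c "
from h import *
print(job.hand_in())"
```

```text
the job is handed in; nothing more can be done
None
```

I handed the job in at about 20 s: the leg is swung out to its end stop, and the yellow scraper stands home and released in the green-marked slot; `hand_in()` returned no verdict.

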